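# Lay the long sample tube on the roller mixer

### The job

Two capped amber glass tubes lie loose on the bench to the robot's right. Pick up the longer one without letting it roll away, carry it clear of the pipette stand in the middle and lay it lengthways in the free lane of the roller mixer, in the valley between that lane's two rollers and about midway along them; either end may face the robot. Set it down rather than drop it, and leave the shorter tube and the tube already on the mixer where they are.

Things in the scene. Friction and masses are not known exactly. Their poses are not given: they have to be found in the camera images.
- long_tube: round-bottomed amber glass tube with a white paper label band and a ribbed white screw cap, 28 mm in diameter and 110 mm long over the cap (the cap, the last 26 mm, is 27 mm in diameter), about 60 g. Origin: middle of its length, on its axis. Its x axis runs along the tube towards the cap; y and z turn with it as it rolls. It starts lying on the bench, its axis 14 mm above it, and rolls if pushed sideways. This is the tube to move.
- short_tube: round-bottomed amber glass tube with a white paper label band and a ribbed white screw cap, 28 mm in diameter and 70 mm long over the cap (the cap, the last 26 mm, is 27 mm in diameter), about 38 g. Origin: middle of its length, on its axis. Its x axis runs along the tube towards the cap; y and z turn with it as it rolls. It lies on the bench too and is to be left alone; which of the two tubes lies nearer the middle of the table varies.
- mixing_tube: round-bottomed amber glass tube with a white paper label band and a ribbed white screw cap, 28 mm in diameter and 110 mm long over the cap (the cap, the last 26 mm, is 27 mm in diameter), about 60 g. Origin: middle of its length, on its axis. Its x axis runs along the tube towards the cap; y and z turn with it as it rolls. It already lies in one of the mixer's two lanes (left or right, varies) and stays there.
- mixer: white roller mixer, switched off, standing fixed on the bench to the robot's left: 200 mm along its x, 170 mm wide in y, 62 mm high, the dark display and knob on its -x end. Origin: centre of its underside; z up. Two lanes run along its x axis, 86 mm apart; each lane is a pair of grey rollers 20 mm in diameter, 30 mm between their axes, their tops 58 mm above the bench. The rollers do not turn. They are 168 mm long, between end walls 62 mm high.
- lane_left (a point): middle of the mixer's lane on its +y side, at the height (67 mm above the bench) where the axis of a 28 mm tube lies when it rests in the valley; its x axis runs along the lane, z up.
- lane_right (a point): the same for the lane on the mixer's -y side.
- stand (a point): point on the bench at the foot of the fixed pipette stand, which always stands between the tubes and the mixer and is to be avoided: a round foot 55 mm in radius, and above it side arms and a hanging pipette that reach 110 mm either way in y, about 40 mm towards the robot and 90 mm away from it. Everything of it is lower than 0.39 m. Lift the tube above it on the way across, or go round it on the robot's side.

How it is judged:
By the outcome, as a careful person would: the job done as asked, in the order asked, and still so for the second after the job is handed in, with the robot touching nothing.
It also fails if it takes over 35 s, if anything falls off the work surface, if the arm or the gripper's body presses on something with over 40 N, if the wrist force passes 120 N, or if a joint passes its speed limit or range.

### The arm

A 7-joint arm with a two-finger parallel gripper is mounted at the origin on a cart in front of the work surface, level with it; the furniture and walls round the work are solid. World frame = base frame: x ahead of the robot, y to its left, z up, the work surface at z = 0. Lengths are in m, angles in rad, forces in N, time in s.
With the tool pointing down it reaches from about 0.4 to 0.85 m from the base axis. Payload 6.9 kg.
Tool frame: the origin (TCP) lies midway between the tips of the shut fingers; the grasp point (between the pads) lies bot.grip_point_offset behind it (bot.grip_point_offset is the distance from the TCP to the grasp point, in m); z points along the fingers, y is the direction in which the jaws open and shut (so a half turn about z gives the same grasp; the last joint's range is limited). The gripper opens to 85 mm and grips with 20 to 120 N. Pads are 22 mm wide; open, the fingers measure 114 mm over their backs; the gripper's body (76 mm by 85 mm) begins 54 mm behind the grasp point. The pads swing forward as they close: fully open they stand 13 mm farther back than shut.
Start: joints at [-1.143, 0.507, -0.238, 1.5, 0.126, 1.149, -0.155], TCP at [0.198, 0.593, 0.231] pointing down, gripper open.
Joint ranges: [-3.08, 3.08], [-0.24, 2.05], [-1.43, 1.35], [0, 2.5], [-1.52, 4.66], [0.17, 1.96], [-2.89, 2.89]. Speed limits (rad/s): [2.39, 2.39, 3.14, 3.14, 3.14, 3.14, 3.14].

### API

Orientations are given as a unit quaternion [x, y, z, w].
In Python, from cell import status, vision, workorder, bot gives the robot as it stands. The module is installed in compiled form; this text tells all that it offers.
- The arm moves only by the tool send_rows, never from a script. Its argument "deltas" is a list of rows, each an object with "delta_pos": the shift along the tool's x, y, z in cm, a list of three; "roll": the turn about the tool's z in rad. A call has 1 to 10 rows; each row shifts and turns the commanded pose from where the row before left it, along the tool's axes as they then stand; what a row does not reach is not made up. A row lasts 1/10 s, in which the tool goes at most 50 mm and 8.59 degrees, less where a joint would pass 70% of its speed; a pose out of reach is approached as far as the arm can. A call with a gripper value outside its range is refused whole. "jaw" is the opening, from -1 (shut) to 1 (fully open), set as the call begins (left out, the last holds). The fingers move at their own pace and stop on an object; "force" is the grip in N (left out, the last holds). Time passes only in rows, so rows that do not move let the fingers close. It gives the time, the measured TCP pose, the force and the opening at its end, in the units of the state.
- status.sense(): the state, without advancing time (a new reading comes with each control period).
- vision.read_camera(name): name is "side" or "top" or "wrist"; returns the picture (384x512x3 uint8, blue, green, red); there is no depth.
- vision.get_calibration(name): a dict with "vfov" (degrees; the focal length in pixels is half the picture's height over the tangent of half this angle, whatever the lens; pixels are square), "cx", "cy" (the principal point, pixels), "k1" (the pictures are not rectified: a ray, as slopes to the right and down, at radius r is drawn at 1 + k1 r^2 times it, then the intrinsics apply), "R" (3x3) and "t" (3): a world point X has camera coordinates R X + t; the wrist camera has in their place "T_tool_cam" (4x4, takes a point from camera to tool coordinates, whose origin is the TCP and whose axes are the flange's). Camera axes: x right, y down, z forward; pixel columns grow to the right and rows downward; lengths in m; the calibration is good to about 2 mm. A picture is of the moment at which its call begins: read the wrist's pose just before it. get_calibration takes no time and is no camera call.
- workorder.job_done(): hands the job in, once; it reports no verdict.
The state is a dict: "time_s": time; "joint_positions": joint angles; "dq": joint speeds; "joint_efforts": joint torques, N m; "eef_pos": TCP position; "tcp_rot": TCP orientation; "contact_force": force on the tool from outside, world axes, zero at the start; "ft_torque": the same for the moment, N m; "finger_gap": finger opening in m.
Only numpy, scipy, OpenCV 4.12 (cv2) and the standard library are available. Lean on these libraries where they do the work, as an engineer would, in place of code of your own. Each camera call takes 0.05 s, during which the arm holds its last target.

## Working session

There is one attempt and no reset: what is moved stays moved. The work goes in short steps, Python scripts to look and compute and a tool call to move; the robot and the scene stay as the last step left them, time stands still between calls to the robot, and variables do not carry over. Pictures are saved under pics/ and viewed, and the job is handed in when it is done.

Besides the shell and the picture viewer there is one more tool, called after "Call:" as name([rows], argument=value, ...), one row to a line, values as JSON. send_rows: Moves the arm, as the interface text tells. Its arguments: {"type":"object","properties":{"deltas":{"type":"array","items":{"type":"object","properties":{"delta_pos":{"type":"array","items":{"type":"number"}},"roll":{"type":"number"}}}},"jaw":{"type":"number"},"force":{"type":"number"}},"required":["deltas"]}

```bash
mkdir -p pics
python3 - <<'E'
from cell import status, vision, workorder, bot
import cv2,numpy as np
print(bot.grip_point_offset)
s=status.sense()
for k,v in s.items(): print(k,np.round(v,4))
for n in("side","top","wrist"):
    im=vision.read_camera(n); cv2.imwrite(f"pics/{n}0.png",im); print(n,vision.get_calibration(n))
E
```

```text
0.0187
time_s 0.0
joint_positions [-1.1425  0.5083 -0.2375  1.5011  0.1257  1.1489 -0.1548]
dq [ 0.0005  0.0006  0.0002 -0.0001  0.      0.0002 -0.0004]
joint_efforts [ 1.40000e-03 -6.20615e+01 -2.18570e+00 -2.49650e+01  1.29000e-02
  1.23000e-02 -0.00000e+00]
eef_pos [0.1982 0.5922 0.2304]
tcp_rot [ 1.607e-01  9.870e-01 -9.000e-04 -1.000e-04]
contact_force [ 0.6419 -0.0104 -1.0123]
ft_torque [-0.0083 -0.0016 -0.0312]
finger_gap 0.0854
side {'vfov': 50.14795763988175, 'cx': 252.13211234674418, 'cy': 187.3201935847536, 'k1': 0.025417735330006873, 'R': array([[ 0.91461324, -0.40421483,  0.00964306],
       [-0.17698421, -0.42167611, -0.88930639],
       [ 0.36353708,  0.81166473, -0.4572102 ]]), 't': array([-0.48817631,  0.12171813,  0.95325727])}
top {'vfov': 53.02636284175816, 'cx': 252.51506377633703, 'cy': 190.58367857348077, 'k1': 0.02089657481427289, 'R': array([[-0.01832867, -0.99940163, -0.02933333],
       [-0.98307948,  0.02336191, -0.18168367],
       [ 0.18226024,  0.02550698, -0.98291943]]), 't': array([-0.01151434,  0.48990338,  0.96679328])}
wrist {'vfov': 67.89185436561462, 'cx': 252.69583924767718, 'cy': 189.522284456307, 'k1': -0.020389509169492025, 'T_tool_cam': array([[-7.93165059e-04, -9.46108308e-01, -3.23849411e-01,
         8.35613555e-02],
       [ 9.99999685e-01, -7.50013624e-04, -2.58054162e-04,
         4.52853715e-04],
       [ 1.25571609e-06, -3.23849513e-01,  9.46108605e-01,
        -1.43705300e-01],
       [ 0.00000000e+00,  0.00000000e+00,  0.00000000e+00,
         1.00000000e+00]])}
```

View pics/top0.png

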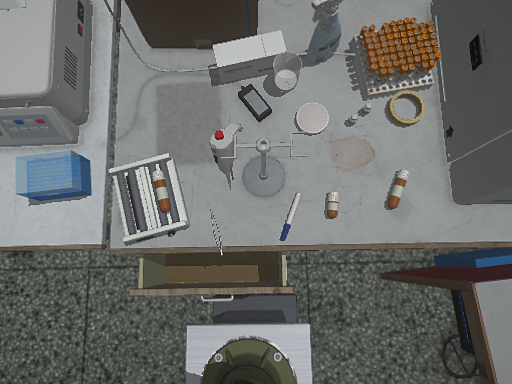

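View pics/side0.png

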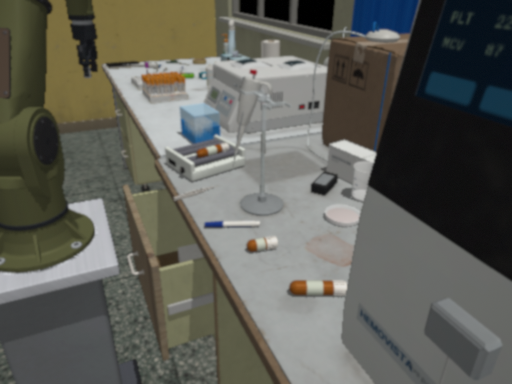

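View pics/wrist0.png

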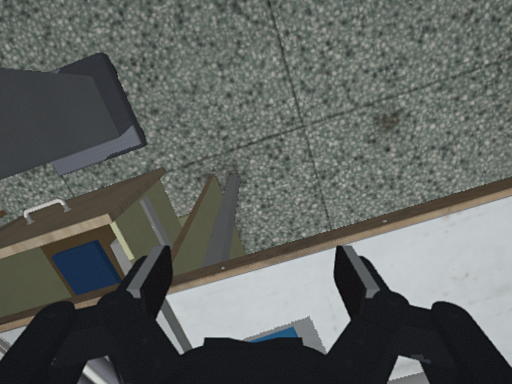

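```bash
cat > h.py <<'E'
import numpy as np,cv2
from cell import status, vision
from scipy.spatial.transform import Rotation as Rn
def cal(n):
    c=vision.get_calibration(n); f=192/np.tan(np.radians(c["vfov"])/2)
    if n=="wrist":
        s=status.sense(); Rt=Rn.from_quat(s["tcp_rot"]).as_matrix(); T=np.array(c["T_tool_cam"])
        Rwc=Rt@T[:3,:3]; o=Rt@T[:3,3]+np.array(s["eef_pos"]); R=Rwc.T; t=-R@o
    else: R=np.array(c["R"]); t=np.array(c["t"])
    return dict(f=f,cx=c["cx"],cy=c["cy"],k1=c["k1"],R=R,t=t)
def proj(c,X):
    p=np.atleast_2d(X)@c["R"].T+c["t"]; s=p[:,:2]/p[:,2:]; r2=(s**2).sum(1,keepdims=True)
    return s*(1+c["k1"]*r2)*c["f"]+[c["cx"],c["cy"]]
def plane(c,uv,z):
    d=(np.atleast_2d(uv).astype(float)-[c["cx"],c["cy"]])/c["f"]; s=d.copy()
    for _ in range(20): s=d/(1+c["k1"]*(s**2).sum(1,keepdims=True))
    ray=np.c_[s,np.ones(len(s))]@c["R"]; o=-c["R"].T@c["t"]
    return o+ray*((z-o[2])/ray[:,2])[:,None]
E
python3 - <<'E'
from h import *
c=cal("top");print(proj(c,[[.198,.592,.23],[.5,-.4,0],[0,0,0]]), -c["R"].T@c["t"])
for n,u in dict(long=(398,188),short=(332,205),stand=(264,176)).items(): print(n,plane(c,u,.014))
im=cv2.imread("pics/top0.png")
cv2.imwrite("pics/a.png",cv2.resize(im[140:250,100:200],None,fx=5,fy=5,interpolation=cv2.INTER_CUBIC))
cv2.imwrite("pics/b.png",cv2.resize(im[150:230,310:430],None,fx=6,fy=6,interpolation=cv2.INTER_CUBIC))
E
```

```text
[[-50.11540804 322.42945598]
 [392.14864375 186.53881772]
 [247.90671118 386.65630927]] [ 0.30519495 -0.04761251  1.03894959]
long [[ 0.49302651 -0.41031881  0.014     ]]
short [[ 0.4510352  -0.23271138  0.014     ]]
stand [[ 0.53492506 -0.05306815  0.014     ]]
```

View pics/a.png

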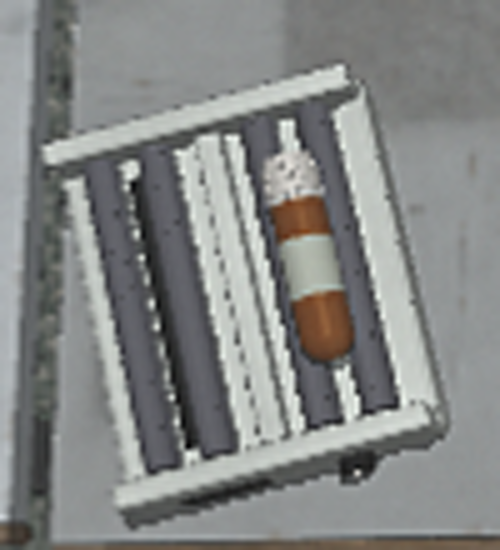

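View pics/b.png

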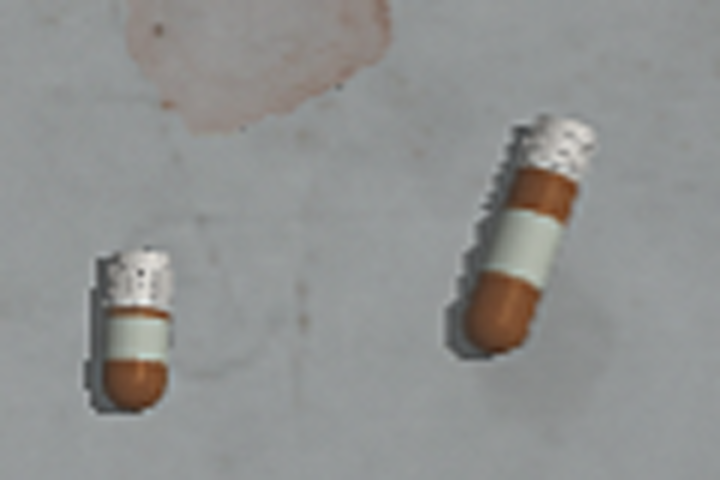

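Run:
```python
from h import *
c=cal("top"); im=cv2.imread("pics/top0.png")
hsv=cv2.cvtColor(im,cv2.COLOR_BGR2HSV)
def src(u,s,o): return (np.array(u,float)+.5)/s-.5+o
# tubes
org=cv2.inRange(hsv,(3,110,50),(18,255,255))
n,l,st,ce=cv2.connectedComponentsWithStats(org)
for i in range(1,n):
    if st[i,4]>15 and st[i,1]>140: print("org",st[i],ce[i])
# long tube: ends in crop
for nm,a,b,z,o,s in [("long",(566,119),(490,352),.014,(310,150),6),("short",(138,250),(136,411),.014,(310,150),6),("mix",(284,152),(330,362),.067,(100,140),5)]:
    P=plane(c,[src(a,s,o),src(b,s,o)],z); d=P[0]-P[1]
    print(nm,P.round(4).tolist(),"len",np.linalg.norm(d),"ctr",P.mean(0),"yaw",np.degrees(np.arctan2(d[1],d[0])))
o=(100,140)
for nm,uv,z in [("L roller far/near",[(100,165),(163,468)],.058),("R roller far/near",[(160,150),(220,455)],.058),("RL",[(262,118),(322,423)],.058),("RR",[(318,105),(380,408)],.058),("farwall L R",[(43,148),(345,66)],.062),("nearwall",[(122,505),(440,425)],.062)]:
    P=plane(c,src(uv,5,o),z); d=P[0]-P[1]; print(nm,P.round(4).tolist(),"len",np.linalg.norm(d),"ctr",P.mean(0).round(4),"yaw",np.degrees(np.arctan2(d[1],d[0])))
# roller mask
x0,y0,x1,y1=108,150,190,245
g=hsv[y0:y1,x0:x1]; m=cv2.inRange(g,(100,12,60),(150,90,150))
cv2.imwrite("pics/m.png",cv2.resize(m,None,fx=6,fy=6,interpolation=0))
```

```text
org [154 179  12   9  76] [159.72368421 183.14473684]
org [395 178  11   9  66] [400.25757576 181.6969697 ]
org [388 196  12  13 108] [393.23148148 201.60185185]
org [159 198  12  14 125] [164.44 204.44]
org [328 210  10   8  67] [332.23880597 213.17910448]
long [[0.5436, -0.4304, 0.014], [0.4389, -0.388, 0.014]] len 0.11293826945895398 ctr [ 0.49123118 -0.40918531  0.014     ] yaw -22.034188192308424
short [[0.4883, -0.2364, 0.014], [0.416, -0.2314, 0.014]] len 0.07250345841343038 ctr [ 0.45214144 -0.23387713  0.014     ] yaw -3.9138409204668796
mix [[0.546, 0.2276, 0.067], [0.435, 0.2009, 0.067]] len 0.11417195845003061 ctr [0.49052402 0.21427107 0.067     ] yaw 13.50754347903824
L roller far/near [[0.5436, 0.3274, 0.058], [0.3835, 0.2878, 0.058]] len 0.16492610039414685 ctr [0.4636 0.3076 0.058 ] yaw 13.910217751653697
R roller far/near [[0.551, 0.2959, 0.058], [0.3895, 0.2587, 0.058]] len 0.16568163392450533 ctr [0.4703 0.2773 0.058 ] yaw 12.990836425250022
RL [[0.567, 0.2423, 0.058], [0.4048, 0.2066, 0.058]] len 0.1661393342571452 ctr [0.4859 0.2245 0.058 ] yaw 12.41574346379989
RR [[0.5734, 0.2127, 0.058], [0.4118, 0.1769, 0.058]] len 0.1654772923463843 ctr [0.4926 0.1948 0.058 ] yaw 12.521585056357084
farwall L R [[0.5526, 0.3565, 0.062], [0.5932, 0.1978, 0.062]] len 0.163754231672783 ctr [0.5729 0.2771 0.062 ] yaw 104.36943093246789
nearwall [[0.3649, 0.3066, 0.062], [0.402, 0.145, 0.062]] len 0.165765387912628 ctr [0.3835 0.2258 0.062 ] yaw 102.93124869229358
```

View pics/m.png

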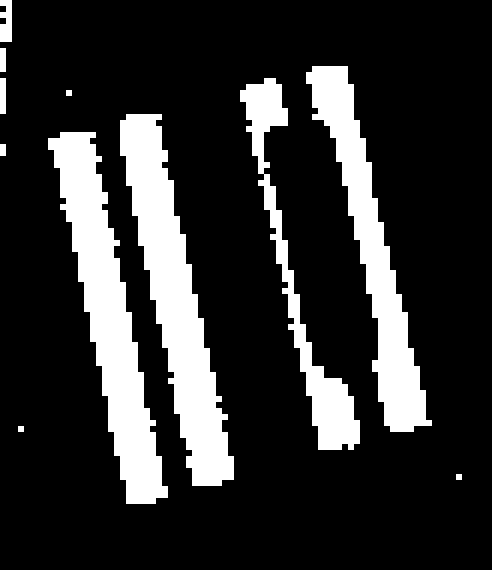

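```bash
cat >> h.py <<'E'
def go(target,yaw_jaw=None,src=None):
    s=status.sense(); R=Rn.from_quat(s["tcp_rot"]).as_matrix(); p=np.array(s["eef_pos"])
    yj=np.degrees(np.arctan2(R[1,1],R[0,1])); print("pos",p.round(4),"jaw yaw",yj,"tilt",R[:,2].round(3),"t",s["time_s"],"gap",s["finger_gap"],"F",np.round(s["contact_force"],1))
    d=R.T@(np.array(target)-p)*100
    print("delta cm",d.round(2),"len",np.linalg.norm(d).round(2))
    if yaw_jaw is not None: print("roll",np.radians((yj-yaw_jaw+90)%180-90).round(4))
E
python3 - <<'E'
from h import *
im=cv2.imread("pics/top0.png");c=cal("top")
hsv=cv2.cvtColor(im,cv2.COLOR_BGR2HSV); m=cv2.inRange(hsv,(100,12,60),(150,90,150)); m[:150]=0;m[245:]=0;m[:,:113]=0;m[:,190:]=0
n,l,st,ce=cv2.connectedComponentsWithStats(m)
for i in range(1,n):
    if st[i,4]>100:
        r=cv2.minAreaRect(np.argwhere(l==i)[:,::-1].astype(np.float32)); b=cv2.boxPoints(r)
        P=plane(c,[r[0]],.056); L=max(r[1])/2;a=np.radians(r[2] if r[1][0]>r[1][1] else r[2]+90); e=np.array([np.cos(a),np.sin(a)])*L
        Q=plane(c,[np.array(r[0])+e,np.array(r[0])-e],.056); d=Q[0]-Q[1]
        print(st[i],P.round(4),np.linalg.norm(d),np.degrees(np.arctan2(d[1],d[0])))
go([.35,.35,.45],68)
E
```

```text
[159 161  21  61 345] [[0.492  0.1968 0.056 ]] 0.16657417988920234 -165.90276307929756
[148 163  20  62 214] [[0.4846 0.2266 0.056 ]] 0.16780275356839877 -165.75806778058288
[128 169  19  62 442] [[0.4712 0.2799 0.056 ]] 0.16801523169477844 -165.756837955842
[116 172  20  62 429] [[0.4639 0.3084 0.056 ]] 0.1677793902056427 -165.75368920162242
pos [0.1982 0.5924 0.2306] jaw yaw 71.50417724180201 tilt [-0.    -0.001 -1.   ] t 0.15 gap 0.08534554266967755 F [ 1.3  0.4 -0.1]
delta cm [-22.08 -18.2  -21.91] len 36.04
roll 0.0612
```

Call:
send_rows([
  {"delta_pos":[-1.2,-1.0,-2.0],"roll":0},
  {"delta_pos":[-2.2,-1.8,-2.2],"roll":0},
  {"delta_pos":[-2.2,-1.8,-2.2],"roll":0},
  {"delta_pos":[-2.2,-1.8,-2.2],"roll":0},
  {"delta_pos":[-2.2,-1.8,-2.2],"roll":0},
  {"delta_pos":[-2.2,-1.8,-2.2],"roll":0},
  {"delta_pos":[-2.2,-1.8,-2.2],"roll":0},
  {"delta_pos":[-2.2,-1.8,-2.2],"roll":0},
  {"delta_pos":[-2.2,-1.8,-2.2],"roll":0},
  {"delta_pos":[-2.2,-1.8,-2.2],"roll":0},
], jaw=1)

```text
time_s: 1.15
eef_pos: [0.3432, 0.3617, 0.45]
tcp_rot: [0.161, 0.987, -0.0, -0.0]
contact_force: [1.3, 0.3, -0.6]
finger_gap: 0.0854
```

```bash
python3 -c "
from h import *
go([.43,0,.45],68);go([.47,-.3,.43],68)"
```

```text
pos [0.3432 0.3617 0.45  ] jaw yaw 71.50330794866451 tilt [-0. -0. -1.] t 1.15 gap 0.08544450281509336 F [ 1.3  0.3 -0.6]
delta cm [-1.971e+01 -3.155e+01  1.000e-02] len 37.2
roll 0.0611
pos [0.3432 0.3617 0.45  ] jaw yaw 71.50330794866451 tilt [-0. -0. -1.] t 1.15 gap 0.08544450281509336 F [ 1.3  0.3 -0.6]
delta cm [-33.02 -58.73   2.02] len 67.41
roll 0.0611
```

Call:
send_rows([
  {"delta_pos":[-2.0,-3.2,0]},
  {"delta_pos":[-2.0,-3.2,0]},
  {"delta_pos":[-2.0,-3.2,0]},
  {"delta_pos":[-2.0,-3.2,0]},
  {"delta_pos":[-2.0,-3.2,0]},
  {"delta_pos":[-2.0,-3.2,0]},
  {"delta_pos":[-2.0,-3.2,0]},
  {"delta_pos":[-2.0,-3.2,0]},
  {"delta_pos":[-2.0,-3.2,0]},
  {"delta_pos":[-2.0,-3.2,0]},
])

```text
validation failed for argument at $.de...
```

```bash
python3 -c "
from h import *
go([.475,-.37,.37],68)"
```

```text
pos [0.3432 0.3617 0.45  ] jaw yaw 71.50330794866451 tilt [-0. -0. -1.] t 1.15 gap 0.08544450281509336 F [ 1.3  0.3 -0.6]
delta cm [-35.71 -65.21   8.02] len 74.78
roll 0.0611
```

Roll must be present in every row.

Call:
send_rows([
  {"delta_pos":[-2.0,-3.2,0],"roll":0},
  {"delta_pos":[-2.0,-3.2,0],"roll":0},
  {"delta_pos":[-2.0,-3.2,0],"roll":0},
  {"delta_pos":[-2.0,-3.2,0],"roll":0},
  {"delta_pos":[-2.0,-3.2,0],"roll":0},
  {"delta_pos":[-2.0,-3.2,0],"roll":0},
  {"delta_pos":[-2.0,-3.2,0],"roll":0},
  {"delta_pos":[-2.0,-3.2,0],"roll":0},
  {"delta_pos":[-2.0,-3.2,0],"roll":0},
  {"delta_pos":[-2.0,-3.2,0],"roll":0},
])

```text
time_s: 2.15
eef_pos: [0.4309, -0.0055, 0.4493]
tcp_rot: [0.161, 0.987, 0.0, 0.0]
contact_force: [1.0, 0.4, -0.1]
finger_gap: 0.0854
```

```bash
python3 -c "
from h import *
go([.475,-.37,.37],68)"
```

```text
pos [ 0.4309 -0.0055  0.4493] jaw yaw 71.51526089983483 tilt [ 0.  0. -1.] t 2.15 gap 0.08535285420267134 F [ 1.   0.4 -0.1]
delta cm [-15.74 -33.17   7.93] len 37.56
roll 0.0614
```

Call:
send_rows([
  {"delta_pos":[-1.6,-3.3,0],"roll":0},
  {"delta_pos":[-1.6,-3.3,0],"roll":0},
  {"delta_pos":[-1.6,-3.3,0],"roll":0},
  {"delta_pos":[-1.6,-3.3,0],"roll":0},
  {"delta_pos":[-1.6,-3.3,0],"roll":0},
  {"delta_pos":[-1.6,-3.3,1.6],"roll":0},
  {"delta_pos":[-1.6,-3.3,1.6],"roll":0},
  {"delta_pos":[-1.6,-3.3,1.6],"roll":0},
  {"delta_pos":[-1.6,-3.3,1.6],"roll":0},
  {"delta_pos":[-1.5,-3.2,1.5],"roll":0.06},
])

```text
time_s: 3.15
eef_pos: [0.4774, -0.3678, 0.3692]
tcp_rot: [0.19, 0.982, 0.0, -0.0]
contact_force: [-0.2, 0.1, 0.4]
finger_gap: 0.0853
```

```bash
python3 -c "
from h import *
go([.491,-.409,.2],68)"
```

```text
pos [ 0.4774 -0.3678  0.3692] jaw yaw 68.05157399743943 tilt [-0.001  0.001 -1.   ] t 3.15 gap 0.08529673626581777 F [-0.2  0.1  0.4]
delta cm [-2.82 -3.32 16.91] len 17.47
roll 0.0009
```

Call:
send_rows([
  {"delta_pos":[-0.5,-0.6,2.8],"roll":0},
  {"delta_pos":[-0.5,-0.6,2.8],"roll":0},
  {"delta_pos":[-0.5,-0.6,2.8],"roll":0},
  {"delta_pos":[-0.5,-0.5,2.8],"roll":0},
  {"delta_pos":[-0.5,-0.5,2.8],"roll":0},
  {"delta_pos":[-0.3,-0.5,2.8],"roll":0},
  {"delta_pos":[0,0,0],"roll":0},
])

```text
time_s: 3.85
eef_pos: [0.4894, -0.4063, 0.198]
tcp_rot: [0.191, 0.982, 0.002, -0.003]
contact_force: [-0.3, 0.1, -1.0]
finger_gap: 0.0855
```

```bash
python3 -c "
from h import *
go([.491,-.409,.2],68)
c=cal('wrist');im=vision.read_camera('wrist');cv2.imwrite('pics/w1.png',im)
import pickle;pickle.dump(c,open('w1.pkl','wb'))"
```

```text
pos [ 0.4894 -0.4063  0.198 ] jaw yaw 68.03268253504018 tilt [-0.006  0.005 -1.   ] t 3.85 gap 0.08549932633872102 F [-0.3  0.1 -1. ]
delta cm [-0.25 -0.19 -0.2 ] len 0.38
roll 0.0006
```

View pics/w1.png

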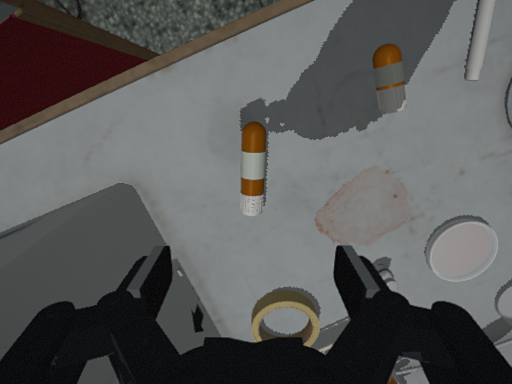

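```bash
python3 -c "
from h import *
import pickle;c=pickle.load(open('w1.pkl','rb'))
P=plane(c,[(254,121.5),(252,216)],.014);print(P,np.linalg.norm(P[0]-P[1]),P.mean(0));d=P[1]-P[0];print(np.degrees(np.arctan2(d[1],d[0])))
for z in(0,.1,.2): print(z,plane(c,[(130,185),(210,340)],z))
t=cal('top')
for z in(0,.2,.4): print(z,plane(t,[(437,50),(452,203)],z))
im=cv2.imread('pics/w1.png');hsv=cv2.cvtColor(im,cv2.COLOR_BGR2HSV)
m=cv2.inRange(hsv,(3,110,50),(18,255,255));m[:,:200]=0;m[:,300:]=0;m[230:]=0
p=np.argwhere(m)[:,::-1];print(p.min(0),p.max(0))
for r in(135,145,190,195): q=p[p[:,1]==r,0];print(r,q.min(),q.max())
print(proj(c,[.489,-.406,.014]))
"
```

```text
[[ 0.44052698 -0.38414832  0.014     ]
 [ 0.54688246 -0.42966887  0.014     ]] 0.11568755349888434 [ 0.49370472 -0.40690859  0.014     ]
-23.17111108514227
0 [[ 0.45541266 -0.55878019  0.        ]
 [ 0.72187761 -0.57069096  0.        ]]
0.1 [[ 0.44299322 -0.50516622  0.1       ]
 [ 0.63161745 -0.51359757  0.1       ]]
0.2 [[ 0.43057378 -0.45155225  0.2       ]
 [ 0.5413573  -0.45650418  0.2       ]]
0 [[ 0.89661159 -0.55923295  0.        ]
 [ 0.45140542 -0.55357627  0.        ]]
0.2 [[ 0.78276263 -0.46074493  0.2       ]
 [ 0.42325959 -0.45617717  0.2       ]]
0.4 [[ 0.66891367 -0.36225691  0.4       ]
 [ 0.39511376 -0.35877807  0.4       ]]
[241 122] [265 195]
135 242 265
145 242 265
190 241 263
195 247 258
[[252.1692002  167.42089596]]
```

```bash
python3 -c "
from h import *
go([.4925,-.408,.003],67.5)"
```

```text
pos [ 0.4902 -0.4067  0.2006] jaw yaw 68.0440953029747 tilt [-0.004  0.003 -1.   ] t 3.9 gap 0.08535464602263025 F [ 1.3 -0.3  0.7]
delta cm [-0.34 -0.06 19.76] len 19.76
roll 0.0095
```

Call:
send_rows([
  {"delta_pos":[-0.2,0,2.5],"roll":0.01},
  {"delta_pos":[0,0,3.0],"roll":0},
  {"delta_pos":[0,0,3.0],"roll":0},
  {"delta_pos":[0,0,3.0],"roll":0},
  {"delta_pos":[0,0,2.5],"roll":0},
  {"delta_pos":[0,0,2.0],"roll":0},
  {"delta_pos":[0,0,1.0],"roll":0},
  {"delta_pos":[0,0,0],"roll":0},
  {"delta_pos":[0,0,0],"roll":0},
])

```text
time_s: 4.8
eef_pos: [0.4937, -0.4088, 0.0338]
tcp_rot: [0.195, 0.981, -0.0, 0.001]
contact_force: [-0.0, 0.1, 0.2]
finger_gap: 0.0852
```

```bash
python3 -c "
from h import *
go([.4925,-.408,.003],67.5)
cv2.imwrite('pics/w2.png',vision.read_camera('wrist'))"
```

```text
pos [ 0.4937 -0.4088  0.0338] jaw yaw 67.49834753741293 tilt [ 0.002 -0.001 -1.   ] t 4.8 gap 0.08515653056814299 F [-0.   0.1  0.2]
delta cm [0.15 0.03 3.08] len 3.09
roll -0.0
```

View pics/w2.png

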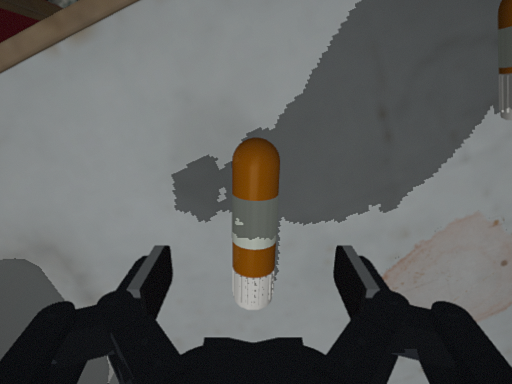

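Call:
send_rows([
  {"delta_pos":[0.1,0,1.5],"roll":0},
  {"delta_pos":[0,0,1.0],"roll":0},
  {"delta_pos":[0,0,0.5],"roll":0},
  {"delta_pos":[0,0,0],"roll":0},
  {"delta_pos":[0,0,0],"roll":0},
])

```text
time_s: 5.35
eef_pos: [0.4922, -0.4081, 0.0027]
tcp_rot: [0.195, 0.981, -0.0, 0.0]
contact_force: [1.3, 0.4, 0.4]
finger_gap: 0.0855
```

```bash
python3 -c "
from h import *
go([.4925,-.408,.003],67.5)"
```

```text
pos [ 0.4922 -0.4081  0.0027] jaw yaw 67.48704781925238 tilt [ 0. -0. -1.] t 5.35 gap 0.08554665946966539 F [1.3 0.4 0.4]
delta cm [-0.03  0.02 -0.03] len 0.04
roll -0.0002
```

Call:
send_rows([
  {"delta_pos":[0,0,0],"roll":0},
  {"delta_pos":[0,0,0],"roll":0},
  {"delta_pos":[0,0,0],"roll":0},
  {"delta_pos":[0,0,0],"roll":0},
  {"delta_pos":[0,0,0],"roll":0},
  {"delta_pos":[0,0,0],"roll":0},
  {"delta_pos":[0,0,0],"roll":0},
  {"delta_pos":[0,0,0],"roll":0},
], jaw=-1, force=30)

```text
time_s: 6.15
eef_pos: [0.4921, -0.4078, 0.0026]
tcp_rot: [0.195, 0.981, -0.0, 0.0]
contact_force: [-0.2, 1.1, 5.2]
finger_gap: 0.0272
```

Call:
send_rows([
  {"delta_pos":[0,0,-1],"roll":0},
  {"delta_pos":[0,0,-2],"roll":0},
  {"delta_pos":[0,0,-3],"roll":0},
  {"delta_pos":[0,0,-3],"roll":0},
  {"delta_pos":[0,0,-3],"roll":0},
  {"delta_pos":[0,0,-2],"roll":0},
  {"delta_pos":[0,0,0],"roll":0},
])

```text
time_s: 6.85
eef_pos: [0.4931, -0.4093, 0.146]
tcp_rot: [0.195, 0.981, -0.001, 0.003]
contact_force: [-0.2, -0.9, 0.4]
finger_gap: 0.0267
```

```bash
python3 -c "
from h import *
go([.47,-.37,.47])
cv2.imwrite('pics/w3.png',vision.read_camera('wrist'));cv2.imwrite('pics/s3.png',vision.read_camera('side'))"
```

```text
pos [ 0.4931 -0.4093  0.146 ] jaw yaw 67.477986764404 tilt [ 0.004 -0.004 -1.   ] t 6.85 gap 0.02670464148264374 F [-0.2 -0.9  0.4]
delta cm [  3.46   2.68 -32.43] len 32.72
```

View pics/w3.png

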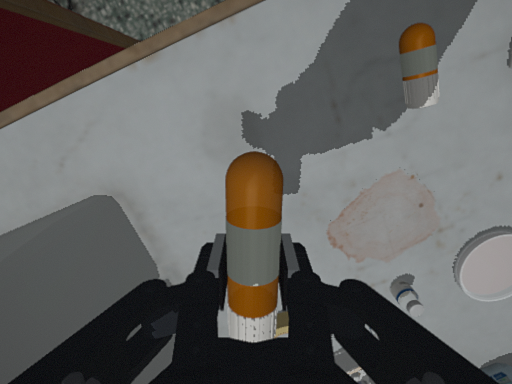

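View pics/s3.png

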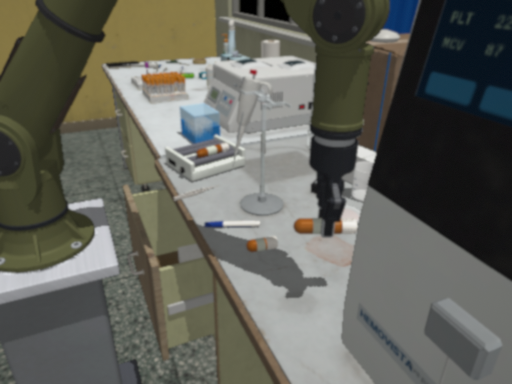

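Call:
send_rows([
  {"delta_pos":[0,0,-2.5],"roll":0},
  {"delta_pos":[0.4,0.3,-3.4],"roll":0},
  {"delta_pos":[0.4,0.3,-3.4],"roll":0},
  {"delta_pos":[0.4,0.3,-3.4],"roll":0},
  {"delta_pos":[0.4,0.3,-3.4],"roll":0},
  {"delta_pos":[0.4,0.3,-3.4],"roll":0},
  {"delta_pos":[0.4,0.3,-3.4],"roll":0},
  {"delta_pos":[0.4,0.3,-3.4],"roll":0},
  {"delta_pos":[0.4,0.3,-3.4],"roll":0},
  {"delta_pos":[0.2,0.2,-2.0],"roll":0},
], force=45)

```text
time_s: 7.95
eef_pos: [0.4705, -0.3707, 0.4606]
tcp_rot: [0.195, 0.981, -0.0, 0.0]
contact_force: [0.4, -0.7, -0.6]
finger_gap: 0.0264
```

```bash
python3 -c "
from h import *
go([.45,-.05,.47]);go([.455,.29,.47])"
```

```text
pos [ 0.4705 -0.3707  0.4606] jaw yaw 67.49759946469928 tilt [ 0. -0. -1.] t 7.95 gap 0.02639381543877911 F [ 0.4 -0.7 -0.6]
delta cm [14.17 28.84 -0.95] len 32.15
pos [ 0.4705 -0.3707  0.4606] jaw yaw 67.49759946469928 tilt [ 0. -0. -1.] t 7.95 gap 0.02639381543877911 F [ 0.4 -0.7 -0.6]
delta cm [26.72 60.45 -0.97] len 66.1
```

Call:
send_rows([
  {"delta_pos":[0.8,1.6,-0.2],"roll":0},
  {"delta_pos":[1.4,2.9,-0.2],"roll":0},
  {"delta_pos":[1.4,2.9,-0.2],"roll":0},
  {"delta_pos":[1.4,2.9,-0.2],"roll":0},
  {"delta_pos":[1.4,2.9,-0.2],"roll":0},
  {"delta_pos":[1.4,2.9,0],"roll":0},
  {"delta_pos":[1.4,2.9,0],"roll":0},
  {"delta_pos":[1.4,2.9,0],"roll":0},
  {"delta_pos":[1.4,2.9,0],"roll":0},
  {"delta_pos":[1.4,2.9,0],"roll":0},
])

```text
time_s: 8.95
eef_pos: [0.4524, -0.0621, 0.4679]
tcp_rot: [0.195, 0.981, -0.0, -0.001]
contact_force: [0.7, -0.7, -0.5]
finger_gap: 0.0264
```

```bash
python3 -c "
from h import *
go([.455,.27,.44],104.2)"
```

```text
pos [ 0.4524 -0.0621  0.4679] jaw yaw 67.50550278731971 tilt [-0.003  0.    -1.   ] t 8.95 gap 0.026432788636140615 F [ 0.7 -0.7 -0.5]
delta cm [12.46 30.79  2.79] len 33.33
roll -0.6404
```

Call:
send_rows([
  {"delta_pos":[1.2,3.1,0],"roll":0},
  {"delta_pos":[1.2,3.1,0],"roll":0},
  {"delta_pos":[1.2,3.1,0],"roll":0},
  {"delta_pos":[1.2,3.1,0],"roll":0},
  {"delta_pos":[1.2,3.1,0],"roll":0},
  {"delta_pos":[1.2,3.1,0],"roll":0},
  {"delta_pos":[1.2,3.1,0],"roll":0},
  {"delta_pos":[1.2,3.1,0],"roll":0},
  {"delta_pos":[1.2,3.1,1.0],"roll":0},
  {"delta_pos":[1.2,2.5,1.5],"roll":0},
])

```text
time_s: 9.95
eef_pos: [0.4583, 0.2653, 0.4427]
tcp_rot: [0.195, 0.981, -0.0, -0.001]
contact_force: [1.0, -0.9, 0.7]
finger_gap: 0.0263
```

Call:
send_rows([
  {"delta_pos":[0,0,2.0],"roll":-0.08},
  {"delta_pos":[0,0,2.5],"roll":-0.08},
  {"delta_pos":[0,0,2.5],"roll":-0.08},
  {"delta_pos":[0,0,2.5],"roll":-0.08},
  {"delta_pos":[0,0,2.5],"roll":-0.08},
  {"delta_pos":[0,0,2.5],"roll":-0.08},
  {"delta_pos":[0,0,2.5],"roll":-0.08},
  {"delta_pos":[0,0,2.5],"roll":-0.08},
  {"delta_pos":[0,0,0],"roll":0},
])

```text
time_s: 10.85
eef_pos: [0.4561, 0.2618, 0.245]
tcp_rot: [-0.124, 0.992, -0.002, -0.004]
contact_force: [0.1, -0.5, -1.2]
finger_gap: 0.0267
```

```bash
python3 -c "
from h import *
go([.4676,.2942,.16],104.2)
import pickle;pickle.dump(cal('wrist'),open('w4.pkl','wb'))
for n in ('wrist','side','top'):cv2.imwrite(f'pics/{n}4.png',vision.read_camera(n))"
```

```text
pos [0.4561 0.2618 0.245 ] jaw yaw 104.23776125555969 tilt [-0.007 -0.004 -1.   ] t 10.85 gap 0.02674639687022093 F [ 0.1 -0.5 -1.2]
delta cm [-1.98  2.88  8.48] len 9.17
roll 0.0007
```

View pics/wrist4.png

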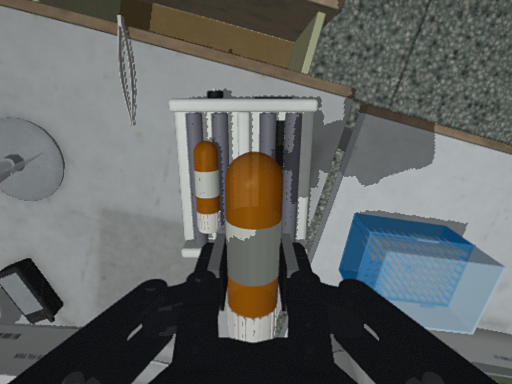

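View pics/side4.png

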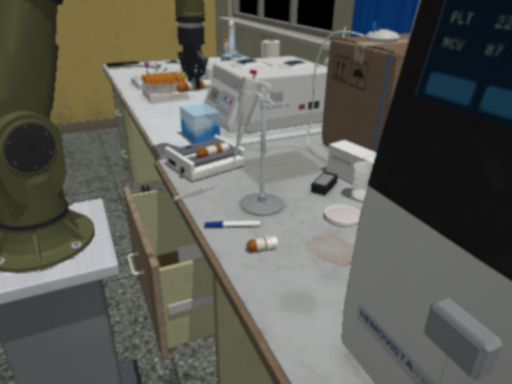

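View pics/top4.png

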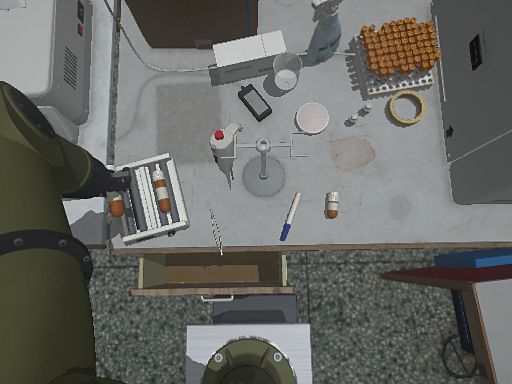

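```bash
python3 -c "
from h import *
import pickle;c=pickle.load(open('w4.pkl','rb'))
e=np.array([np.cos(np.radians(14.2)),np.sin(np.radians(14.2)),0]);n=np.array([-e[1],e[0],0]);o=np.array([.4676,.2942,.058])
im=cv2.imread('pics/wrist4.png')
for s in(-.015,.015):
  for a in(-.084,-.05,-.02):
    u=proj(c,o+a*e+s*n)[0];print(s,a,u.round(1));cv2.circle(im,tuple(int(round(x)) for x in u),1,(0,0,255),-1)
cv2.imwrite('pics/w4c.png',cv2.resize(im[80:260,150:350],None,fx=4,fy=4))
"
```

```text
-0.015 -0.084 [264.9 110.8]
-0.015 -0.05 [264.5 141.1]
-0.015 -0.02 [264.2 166.3]
0.015 -0.084 [291.6 110.8]
0.015 -0.05 [290.4 141.1]
0.015 -0.02 [289.3 166.3]
```

View pics/w4c.png

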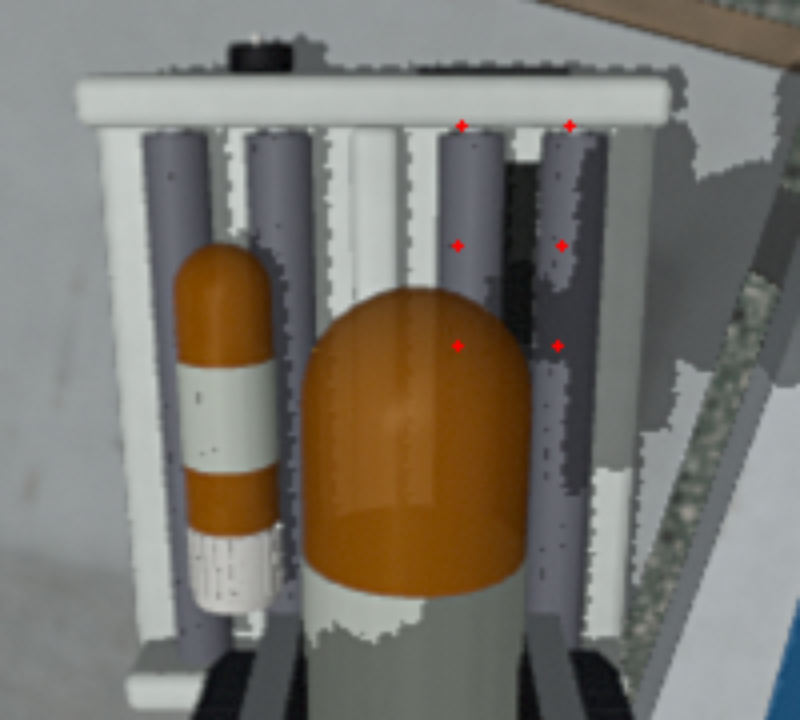

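Call:
send_rows([
  {"delta_pos":[-0.7,1.0,2.0],"roll":0},
  {"delta_pos":[-0.7,1.0,2.0],"roll":0},
  {"delta_pos":[-0.6,0.8,2.0],"roll":0},
  {"delta_pos":[0,0,2.0],"roll":0},
  {"delta_pos":[0,0,1.0],"roll":0},
  {"delta_pos":[0,0,0],"roll":0},
  {"delta_pos":[0,0,0],"roll":0},
  {"delta_pos":[0,0,0],"roll":0},
])

```text
time_s: 11.8
eef_pos: [0.4715, 0.2955, 0.1606]
tcp_rot: [-0.123, 0.992, 0.0, 0.001]
contact_force: [0.5, 0.5, 0.4]
finger_gap: 0.0263
```

```bash
python3 -c "
from h import *
go([.4676,.2942,.16],104.2)
c=cal('wrist');im=vision.read_camera('wrist')
e=np.array([np.cos(np.radians(14.2)),np.sin(np.radians(14.2)),0]);n=np.array([-e[1],e[0],0]);o=np.array([.4676,.2942,.058])
cv2.imwrite('pics/w5r.png',im)
import pickle;pickle.dump(c,open('w5.pkl','wb'))
for s in(-.015,.015):
  for a in(-.084,-.07):
    u=proj(c,o+a*e+s*n)[0];print(s,a,u.round(1));cv2.circle(im,tuple(int(round(x)) for x in u),1,(0,0,255),-1)
cv2.imwrite('pics/w5.png',im)
"
```

```text
pos [0.4715 0.2955 0.1606] jaw yaw 104.12782140984994 tilt [ 0.002  0.001 -1.   ] t 11.8 gap 0.026288268741899237 F [0.5 0.5 0.4]
delta cm [ 0.41 -0.03  0.06] len 0.42
roll -0.0013
-0.015 -0.084 [233.1  85.6]
-0.015 -0.07 [233.5 103.5]
0.015 -0.084 [270.   85.6]
0.015 -0.07 [269.8 103.5]
```

View pics/w5.png

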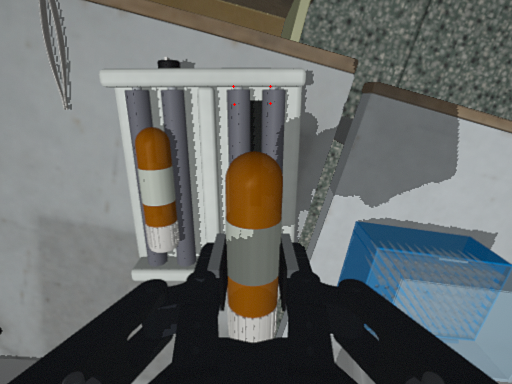

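```bash
python3 -c "
from h import *
import pickle;c=pickle.load(open('w5.pkl','rb'))
im=cv2.imread('pics/w5r.png');hsv=cv2.cvtColor(im,cv2.COLOR_BGR2HSV)
m=cv2.inRange(hsv,(100,12,40),(150,90,170))
for r in(95,105,115,125,135,145):
  print(r,[int(x)+210 for x in np.flatnonzero(np.diff(m[r,210:300].astype(int)))])
cv2.imwrite('pics/w5c.png',cv2.resize(im[60:170,120:310],None,fx=4,fy=4,interpolation=cv2.INTER_CUBIC))
"
```

```text
95 [227, 249, 262, 284]
105 [227, 249, 261, 284]
115 [227, 249, 260, 283]
125 [227, 249, 260, 283]
135 [227, 249, 260, 283]
145 [228, 249, 260, 282]
```

View pics/w5c.png

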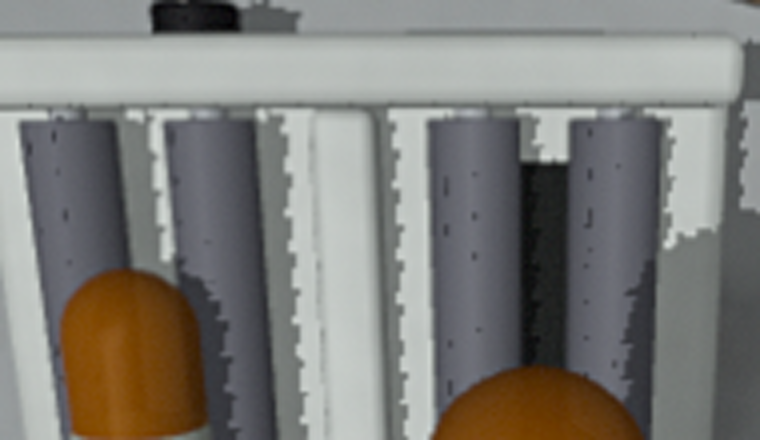

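Call:
send_rows([
  {"delta_pos":[0.2,0.15,2.0],"roll":0},
  {"delta_pos":[0,0,2.0],"roll":0},
  {"delta_pos":[0,0,2.0],"roll":0},
  {"delta_pos":[0,0,1.5],"roll":0},
  {"delta_pos":[0,0,1.0],"roll":0},
  {"delta_pos":[0,0,0.5],"roll":0},
  {"delta_pos":[0,0,0],"roll":0},
  {"delta_pos":[0,0,0],"roll":0},
  {"delta_pos":[0,0,0],"roll":0},
])

```text
time_s: 12.75
eef_pos: [0.469, 0.2965, 0.07]
tcp_rot: [-0.123, 0.992, 0.0, 0.001]
contact_force: [-0.0, 0.3, -0.4]
finger_gap: 0.0262
```

```bash
python3 -c "
from h import *
go([.4676,.2942,.0557],104.2)
for n in ('wrist','side','top'):cv2.imwrite(f'pics/{n}6.png',vision.read_camera(n))
im=cv2.imread('pics/side6.png');cv2.imwrite('pics/side6c.png',cv2.resize(im[80:200,140:270],None,fx=5,fy=5,interpolation=cv2.INTER_CUBIC))"
```

```text
pos [0.469  0.2965 0.07  ] jaw yaw 104.15843776459707 tilt [ 0.001  0.001 -1.   ] t 12.75 gap 0.02622108757087689 F [-0.   0.3 -0.4]
delta cm [ 0.19 -0.19  1.43] len 1.46
roll -0.0007
```

View pics/wrist6.png

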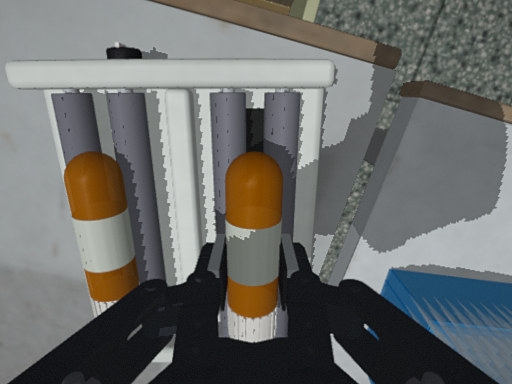

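View pics/side6c.png

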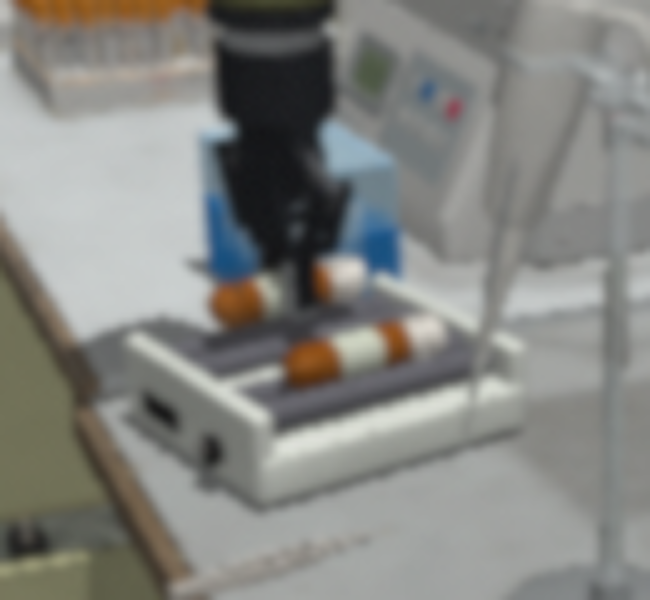

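Call:
send_rows([
  {"delta_pos":[0,0,0.5],"roll":0},
  {"delta_pos":[0,0,0.4],"roll":0},
  {"delta_pos":[0,0,0.2],"roll":0},
  {"delta_pos":[0,0,0],"roll":0},
  {"delta_pos":[0,0,0],"roll":0},
])

```text
time_s: 13.4
eef_pos: [0.4684, 0.296, 0.0581]
tcp_rot: [-0.123, 0.992, -0.0, -0.0]
contact_force: [-0.6, -0.5, 0.5]
finger_gap: 0.0263
```

Call:
send_rows([
  {"delta_pos":[0,0,0.1],"roll":0},
  {"delta_pos":[0,0,0],"roll":0},
  {"delta_pos":[0,0,0],"roll":0},
])

```text
time_s: 13.7
eef_pos: [0.4684, 0.2961, 0.058]
tcp_rot: [-0.123, 0.992, -0.0, 0.0]
contact_force: [-2.7, -1.9, 8.8]
finger_gap: 0.0261
```

Call:
send_rows([
  {"delta_pos":[0,0,0.1],"roll":0},
  {"delta_pos":[0,0,0],"roll":0},
  {"delta_pos":[0,0,0],"roll":0},
])

```text
time_s: 14.0
eef_pos: [0.4684, 0.2961, 0.0578]
tcp_rot: [-0.123, 0.992, 0.0, 0.0]
contact_force: [-5.8, -2.3, 18.0]
finger_gap: 0.0264
```

Call:
send_rows([
  {"delta_pos":[0,0,-0.1],"roll":0},
  {"delta_pos":[0,0,0],"roll":0},
], force=20)

```text
time_s: 14.2
eef_pos: [0.4684, 0.2961, 0.0579]
tcp_rot: [-0.123, 0.992, 0.0, 0.0]
contact_force: [-2.9, -2.5, 10.4]
finger_gap: 0.0265
```

Call:
send_rows([
  {"delta_pos":[0,0,0],"roll":0},
  {"delta_pos":[0,0,0],"roll":0},
  {"delta_pos":[0,0,0],"roll":0},
], jaw=-0.3)

```text
time_s: 14.5
eef_pos: [0.4686, 0.2962, 0.0576]
tcp_rot: [-0.123, 0.992, 0.0, 0.0]
contact_force: [-0.9, -0.7, 7.1]
finger_gap: 0.0299
```

```bash
python3 -c "
from h import *
go([.4676,.2942,.0557],104.2)
for n in ('wrist','side'):cv2.imwrite(f'pics/{n}7.png',vision.read_camera(n))
im=cv2.imread('pics/side7.png');cv2.imwrite('pics/side7c.png',cv2.resize(im[80:200,140:270],None,fx=5,fy=5,interpolation=cv2.INTER_CUBIC))"
```

```text
pos [0.4686 0.2962 0.0576] jaw yaw 104.15909375214234 tilt [ 0.  0. -1.] t 14.5 gap 0.029886731059717748 F [-0.9 -0.7  7.1]
delta cm [ 0.15 -0.17  0.19] len 0.29
roll -0.0007
```

View pics/wrist7.png

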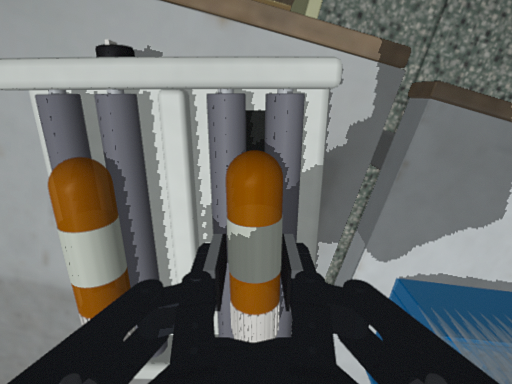

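View pics/side7c.png

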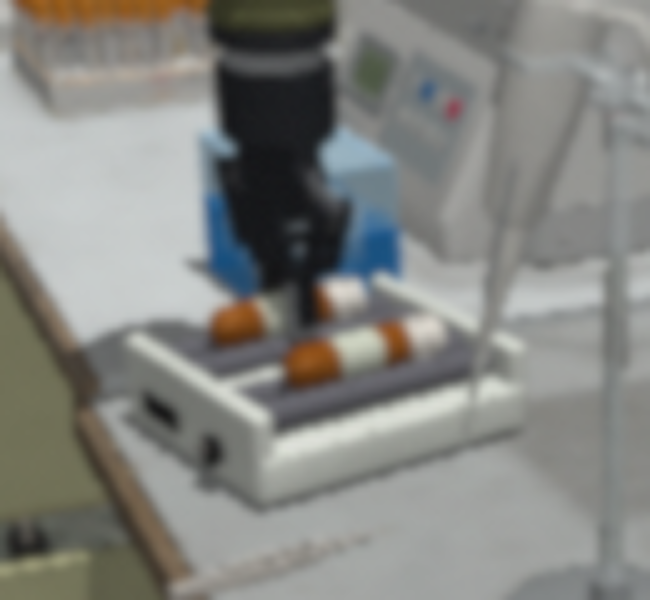

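Call:
send_rows([
  {"delta_pos":[0,0,-0.2],"roll":0},
  {"delta_pos":[0,0,0],"roll":0},
  {"delta_pos":[0,0,0],"roll":0},
  {"delta_pos":[0,0,0],"roll":0},
], jaw=0.2)

```text
time_s: 15.0
eef_pos: [0.4685, 0.2962, 0.0591]
tcp_rot: [-0.123, 0.992, -0.0, -0.0]
contact_force: [0.4, -0.3, -0.7]
finger_gap: 0.0514
```

Call:
send_rows([
  {"delta_pos":[0,0,-0.5],"roll":0},
  {"delta_pos":[0,0,-1.0],"roll":0},
  {"delta_pos":[0,0,-2.0],"roll":0},
  {"delta_pos":[0,0,-3.0],"roll":0},
  {"delta_pos":[0,0,-3.0],"roll":0},
  {"delta_pos":[0,0,-3.0],"roll":0},
  {"delta_pos":[0,0,-3.0],"roll":0},
  {"delta_pos":[0,0,-2.0],"roll":0},
  {"delta_pos":[0,0,0],"roll":0},
  {"delta_pos":[0,0,0],"roll":0},
])

```text
time_s: 16.0
eef_pos: [0.4685, 0.2961, 0.235]
tcp_rot: [-0.123, 0.992, 0.0, 0.001]
contact_force: [0.4, 0.2, -0.2]
finger_gap: 0.0511
```

```bash
python3 -c "
from h import *
go([.4676,.2942,.0557],104.2)
import pickle;pickle.dump(cal('wrist'),open('w8.pkl','wb'))
for n in ('wrist','side','top'):cv2.imwrite(f'pics/{n}8.png',vision.read_camera(n))
im=cv2.imread('pics/side8.png');cv2.imwrite('pics/side8c.png',cv2.resize(im[80:200,140:270],None,fx=5,fy=5,interpolation=cv2.INTER_CUBIC))"
```

```text
pos [0.4685 0.2961 0.235 ] jaw yaw 104.1587052018237 tilt [ 0.001  0.001 -1.   ] t 16.0 gap 0.05105421878574488 F [ 0.4  0.2 -0.2]
delta cm [ 0.16 -0.17 17.93] len 17.93
roll -0.0007
```

View pics/wrist8.png

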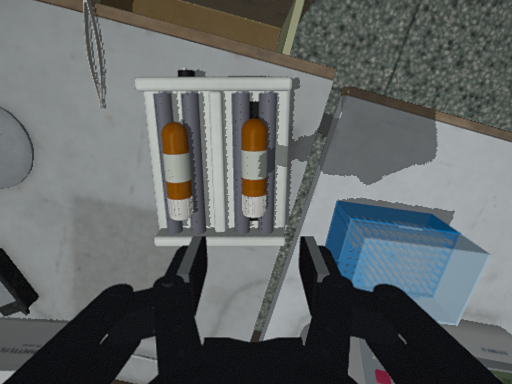

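View pics/side8c.png

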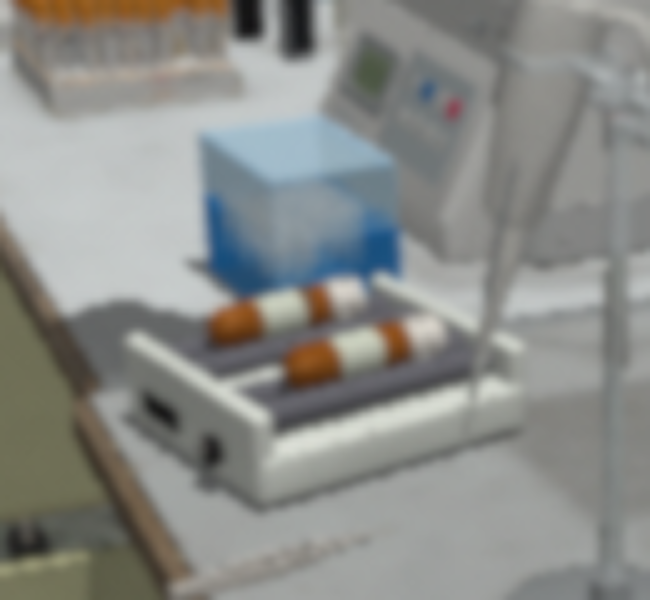

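View pics/top8.png

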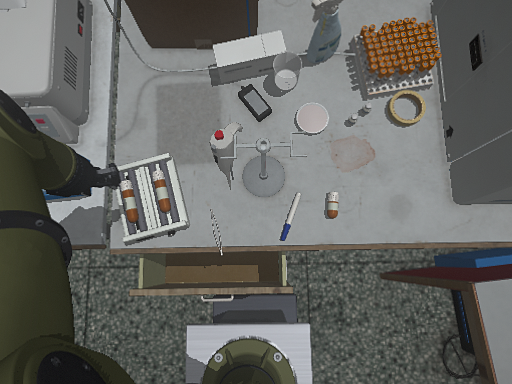

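```bash
python3 -c "
from h import *
import pickle;c=pickle.load(open('w8.pkl','rb'))
P=plane(c,[(254,117),(253,220)],.067);print(P,np.linalg.norm(P[0]-P[1]),P.mean(0),np.degrees(np.arctan2(*(P[1]-P[0])[[1,0]])))
Q=plane(c,[(240,93),(253.5,93),(253.5,233),(245,233)],.056);print(Q,Q[1:3].mean(0),np.linalg.norm(Q[1]-Q[2]))
t=cal('top');P=plane(t,[(124.5,173.5),(133.5,221.5)],.067);print(P,P.mean(0))
a=cv2.imread('pics/top0.png').astype(int);b=cv2.imread('pics/top8.png').astype(int)
print('short diff',np.abs(a-b)[190:220,322:342].max(),'mix diff',np.abs(a-b)[165:216,151:173].max(2).mean())
def f(i,x0,x1,y0,y1):
  m=cv2.inRange(cv2.cvtColor(i.astype(np.uint8),cv2.COLOR_BGR2HSV),(3,110,50),(18,255,255))[y0:y1,x0:x1];return np.argwhere(m).mean(0)
for r in((322,342,190,225),(150,175,165,216)):print(f(a,*r),f(b,*r))
"
```

```text
[[0.41185963 0.2837284  0.067     ]
 [0.52867463 0.31204521 0.067     ]] 0.120198110097299 [0.47026713 0.29788681 0.067     ] 13.626079485046645
[[0.39201955 0.26325301 0.056     ]
 [0.38848944 0.27730944 0.056     ]
 [0.55098248 0.31832178 0.056     ]
 [0.55360136 0.30791555 0.056     ]] [0.46973596 0.29781561 0.056     ] 0.16758877942179007
[[0.53870856 0.31101525 0.067     ]
 [0.41248906 0.28256206 0.067     ]] [0.47559881 0.29678866 0.067     ]
short diff 5 mix diff 2.1042780748663104
[22.08108108 10.44594595] [22.02739726 10.49315068]
[31.3880597  12.65671642] [31.3960396  12.66831683]
```

Tube is within about 1 mm of mid-lane, the other two tubes have not moved, and the gripper is clear.

```bash
python3 -c "
from cell import workorder,status
print(status.sense()['dq']);print(workorder.job_done())"
```

```text
[-0.00051948  0.00374518 -0.0007639  -0.00216701 -0.00193886 -0.00026452
  0.00136765]
the job is handed in; nothing more can be done
None
```

The long tube is lying in the mixer's free left lane, and I handed the job in at about 16 s with the gripper 17 cm clear. I gripped it at mid-length with 30–45 N, carried it over the stand with the tool at about 0.46 m, set it down and released it in stages.

**What the last checks showed**
- **Position along the lane:** the wrist picture puts the tube's centre about 0.5 mm from mid-lane. My rough reading of the top picture, where the gripper was close by, puts it about 5–8 mm off. I trusted the wrist picture because it shows the tube and both roller ends together.
- **Direction:** the tube's yaw is 13.6° and the lane's is about 14°, so it lies along the valley.
- **Other tubes:** the short tube and the mixing tube are within 0.1 px of where they started.

**What disagreed or went less than perfectly**
- **Lane position:** the top and wrist cameras differed by about 3–4 mm. I weighted the wrist view for the final placing.
- **Set-down:** the fingertips appear to have reached the roller tops first, pressing with up to 18 N. The tube probably settled the last 1–2 mm when the fingers opened.
- **Tube length:** it measured 120 mm in the wrist picture against the real 110 mm, so end positions from that view are rough.

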